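Set the guide-clamp thumbscrew of a stick-rounding machine

ROBOT

A 6-joint arm with a two-finger parallel gripper is mounted at the origin on the work surface. World frame = base frame: x ahead of the robot, y to its left, z up, the work surface at z = 0. Lengths are in mm, angles in rad, forces in N, time in s.
With the tool pointing down it reaches from about 350 to 775 mm from the base axis. Payload 7.3 kg.
Tool frame: the origin (TCP) lies at the very end of the fingers, on their centre line; the grasp point (between the pads) lies 19 mm behind it; z points along the fingers, y is the line along which they close (so a half turn about z gives the same grasp; the last joint's range is limited). The gripper opens to 92 mm and grips with 3 to 60 N. Pads are 19 mm wide; open, the fingers measure 130 mm over their backs; the gripper's body (75 mm by 190 mm) begins 47 mm behind the grasp point.
Start: joints at [1.121, 0.342, 1.524, -0, 1.275, -0.146], TCP at [157.038, 500.983, 226.741] pointing down, gripper open.
Joint ranges: [-2.53, 2.53], [-0.77, 2.02], [0.04, 2.7], [-1, 4.14], [0.28, 2.66], [-3.11, 3.11]. Speed limits (rad/s): [2.57, 2.57, 3.14, 3.14, 3.14, 3.14].

INTERFACE

Orientations are given as [roll, pitch, yaw] about the fixed x, y, z axes, in that order (R = Rz(yaw) Ry(pitch) Rx(roll)).
In Python, from plant import bot gives the robot as it stands.
- The arm moves only by the tool jog_arm, never from a script. Its argument "targets" is a list of rows, each an object with "xyz": the shift along the tool's x, y, z as a fraction of full scale, a list of three; "spin": the turn about the tool's z as a fraction of full scale. In form: [{"xyz": [x, y, z], "spin": spin}, ...]. A call has exactly 10 rows; each row shifts and turns the commanded pose from where the row before left it, along the tool's axes as they then stand; what a row does not reach is not made up. Full scale, the value 1, is 80 mm for a shift and 0.1 rad for a turn. A row lasts 1/8 s, in which the tool goes at most 62.5 mm and 10.7 degrees, less where a joint would pass 70% of its speed; a pose out of reach is approached as far as the arm can. A call with a number of a shift or a turn outside -1 to 1 is refused whole. A call with a gripper value outside its range is refused whole. "gripper" is the opening in per cent of the stroke, from 0 (shut) to 100 (fully open), set as the call begins (left out, the last holds). The fingers move at their own pace and stop on an object; the grip force is fixed at half the most. Time passes only in rows, so rows that do not move let the fingers close, or fill a call up. It gives the time, the measured TCP pose, the force, the opening and the grip force at its end, in the units of the state.
- bot.get_obs(): the state, without advancing time (a new reading comes with each control period).
- bot.capture(name): name is "scene" or "top" or "wrist"; returns the picture (420x560x3 uint8, blue, green, red); there is no depth.
- bot.get_calibration(name): a dict with "vfov" (degrees; the focal length in pixels is half the picture's height over the tangent of half this angle, whatever the lens; pixels are square), "cx", "cy" (the principal point, pixels), "eye" and "rotation" of the camera in the world. Camera axes: x right, y down, z forward; pixel columns grow to the right and rows downward; lengths in mm; the calibration is good to about 2 mm. The wrist camera is an equidistant fisheye: a pixel r from the principal point sees the ray r / f radians off the axis. A picture is of the moment at which its call begins: read the wrist's pose just before it. get_calibration takes no time and is no camera call; for the wrist camera it gives the pose at the moment of the call.
- bot.close_job(): hands the job in; it is judged then, once.
The state is a dict: "time": time; "joint_positions": joint angles; "dq": joint speeds; "tau": joint torques, N m; "tool_pos": TCP position; "tcp_rot": TCP orientation; "contact_force": force on the tool from outside, world axes, zero at the start; "moment": the same for the moment, N m; "grip_width": finger opening in mm; "finger_force": force on a finger pad.
Only numpy, scipy, OpenCV 4.12 (cv2) and the standard library are available. Lean on these libraries where they do the work, as an engineer would, in place of code of your own. Each camera call takes 0.05 s, during which the arm holds its last target. There are 200 camera calls.

TASK

Set up the stick-rounding machine: raise its stiff-hinged chip guard by the tab handle to about 45 degrees and leave it standing there. Then turn the winged thumbscrew on the guide block clockwise until it seats, back it off a quarter turn, and finish still holding the thumbscrew between the fingers, at that setting. Do not disturb the loose things lying about, and leave the guard at its angle.

Things in the scene. Friction and masses are not known exactly. Their poses are not given: they have to be found in the camera images.
- machine: blue stick-rounding machine, fixed. Origin on the bench under its base plate; x away from the robot at zero yaw (yaw varies), y towards the motor, z up. Base plate x -85..85, y -190..360, 20 high. Cutter housing under the guard x -50..50, y -25..85, 75 high. Guide block with the thumbscrew 50 x 50 at x -20, y -130, 85 high. Motor y 135..335, 142 high.
- guard (a joint): angle of the flat aluminium chip guard (plate 105 long, 104 wide, 6 thick), rad: 0 closed (level), grows as its robot-side edge rises; 0.785 is 45 degrees open; stop at 1.7. Hinged on the housing's far (+x) rim. Stiff: stays where it is left, takes about 5 N at the handle to raise.
- guard_hinge (a point): midpoint of the guard's hinge axis (axis along the machine's y), at machine x 50, y 30, z 75; the underside of the closed guard lies at this height.
- guard_handle (a point): grip point of the guard's black upright tab: a fin near the free edge, 30 long (machine x), 10 thick (machine y), 42 above the plate. Point on its mid-plane, 28 above the plate's top; from the hinge axis, guard closed: 85 towards the robot, 34 up. Pinched from above across the 10 mm; pivots between the fingers as the guard rises.
- thumbscrew (a joint): turn of the steel thumbscrew, rad: grows clockwise seen from above (tightening); 2.5 is seated (hard stop), it starts 0.6 to 1.4 short of that; 0 is the loose-end stop. At 0 its wings lie along the machine's x axis. Stays where it is left; takes about 0.06 N m to turn; does not rise or sink.
- thumbscrew_grip (a point): centre of the thumbscrew's flat wings, on its vertical axis, 25 above the guide block's top (110 above the bench). The wings together are 44 long, 9 thick, 26 high, and turn with the screw; the point's own x axis runs along them. Pinched from above across the 9 mm.
- screwdriver: loose screwdriver lying on the bench in front of the machine; origin at its underside; not to be disturbed.
- wrench: loose flat steel wrench lying on the bench in front of the machine; origin at its underside; not to be disturbed.
- spray_can: loose green spray can, 52 across, 160 tall, standing near the machine's guide-block end; origin at its underside; not to be disturbed.
- cup: loose steel cup, 72 across, 80 tall, standing near the machine's guide-block end; origin at its underside; not to be disturbed.
- jar: loose amber jar, 60 across, 70 tall, standing beyond the machine; origin at its underside; not to be disturbed.
- bearing: loose steel ring 34 across, 11 high, lying on the machine's base plate between guard and guide block; origin at its underside; not to be disturbed.
- blank: loose square bamboo stick 12 x 12 x 220 lying on the bench in front of the machine's motor; origin at its underside; not to be disturbed.

How it is judged (in metres and radians):
On the way, in this order (a step that is already met when the one before it is completed fails the run):
1. the guard stands at about 45 degrees with the hand off it, the thumbscrew not yet seated (value of joint guard between 0.605 and 0.965 rad and contact force between the fingers and guard below 0.2 N and value of joint thumbscrew below 2.3 rad), for 0.3 s.
2. the thumbscrew is turned in until it seats, held in the fingers (value of joint thumbscrew above 2.42 rad and contact force between the fingers and thumbscrew above 1.5 N), for 0.1 s.
At the end, for the whole second after the job is handed in: The thumbscrew, after having been seated, is backed off a quarter turn from its seat (within 0.3 rad, about 17 degrees), at rest, and gripped in the fingers with more than 1.5 N, the grasp point within 35 mm of the wings' centre; the guard stands at 45 degrees within 10 degrees, at rest (value of joint guard between 0.605 and 0.965 rad and value of joint thumbscrew between 0.629 and 1.229 rad and contact force between the fingers and thumbscrew above 1.5 N and distance between the grasp point and thumbscrew_grip below 0.035 m and velocity of joint thumbscrew between -0.1 and 0.1 rad/s and velocity of joint guard between -0.1 and 0.1 rad/s); the arm keeps its last pose, push and grip.
It fails at once if a loose thing on the bench or the machine is moved more than 40 mm (distance of any of screwdriver, wrench, spray_can, cup, jar, bearing, blank from where it was at the start of the episode above 0.04 m).
It also fails if it takes over 48 s, if anything falls off the work surface, if the arm or the gripper's body presses on something with over 40 N, if the wrist force passes 120 N, or if a joint passes its speed limit or range.

## Working session

There is one attempt and no reset: what is moved stays moved. The work goes in short steps, Python scripts to look and compute and a tool call to move; the robot and the scene stay as the last step left them, time stands still between calls to the robot, and variables do not carry over. Pictures are saved under pics/ and viewed, at most 10 in all, crops included, and the job is handed in when it is done.

Besides the shell and the picture viewer there is one more tool, called after ">>>" as name([rows], argument=value, ...), one row to a line, values as JSON. jog_arm: Moves the arm, as the interface text tells. Shift numbers are shares of 80 mm and turn numbers shares of 0.1 rad, none past 1 either way. Its arguments: {"type":"object","properties":{"targets":{"type":"array","items":{"type":"object","properties":{"xyz":{"type":"array","items":{"type":"number"}},"spin":{"type":"number"}}}},"gripper":{"type":"number"}},"required":["targets"]}

```bash
mkdir -p pics; ls; python3 - <<'E'
from plant import bot
import cv2
o=bot.get_obs();print(o)
for n in("top","scene"):
    cv2.imwrite(f"pics/{n}0.png",bot.capture(n));print(n,bot.get_calibration(n))
E
```

```text
pics
{'time': 0.0, 'joint_positions': array([ 1.12100384e+00,  3.42727340e-01,  1.52503614e+00, -5.34925183e-05,
        1.27538637e+00, -1.45980866e-01]), 'dq': array([ 0.00140601,  0.00065268,  0.00148414,  0.00086954, -0.00075745,
        0.00043997]), 'tau': array([-2.53816552e-04, -4.31237519e+01, -2.44215328e+01,  7.17201247e-02,
        5.59447089e-02, -7.49255651e-05]), 'tool_pos': array([156.86119784, 500.58363398, 226.03589285]), 'tcp_rot': array([-3.14004458e+00, -1.75907138e-04,  2.83779651e+00]), 'contact_force': array([-0.78150939, -0.46350614, -0.75521393]), 'moment': array([ 0.01290316, -0.01217654,  0.00845488]), 'finger_force': 0.0, 'grip_width': 91.81600015456831}
top {'vfov': 47.87300734679773, 'cx': 286.80016254934094, 'cy': 203.74807402723516, 'eye': array([ 426.10011154,   42.02122181, 1204.50725273]), 'rotation': array([-2.99362985,  0.01125131, -1.58964881])}
scene {'vfov': 45.8381469281535, 'cx': 282.2790877230154, 'cy': 211.48355119440066, 'eye': array([1308.34678189,  130.56632594,  771.7941243 ]), 'rotation': array([-2.31761597,  0.01049905,  1.659517  ])}
```

View pics/top0.png

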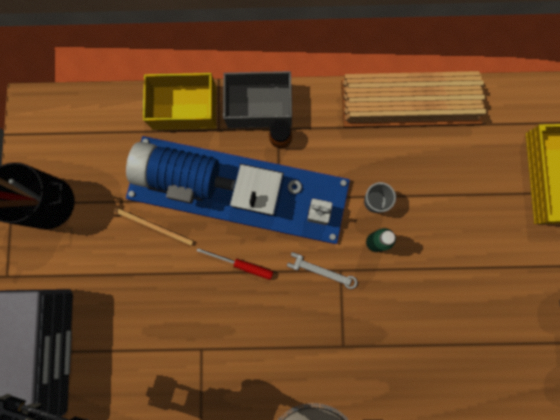

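View pics/scene0.png

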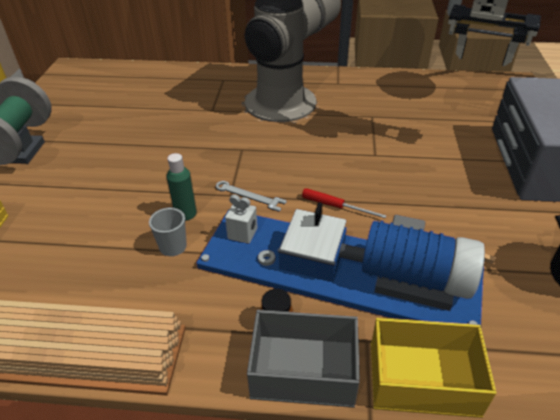

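The top view shows the machine at about (240,190), with the guard at about (257,190), its tab at (253,200) and the thumbscrew at about (320,210). I'll enlarge the area.

```bash
python3 - <<'E'
import cv2,numpy as np
a=cv2.imread("pics/top0.png")[120:255,115:365]; b=cv2.imread("pics/scene0.png")[180:340,190:500]
A=cv2.resize(a[:, 100:],None,fx=4,fy=4,interpolation=cv2.INTER_CUBIC)
cv2.imwrite("pics/a.png",cv2.convertScaleAbs(A,alpha=1.3))
cv2.imwrite("pics/b.png",cv2.resize(b[:, :165],None,fx=3.6,fy=3.6,interpolation=cv2.INTER_CUBIC))
E
```

```text
(no output)
```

View pics/a.png

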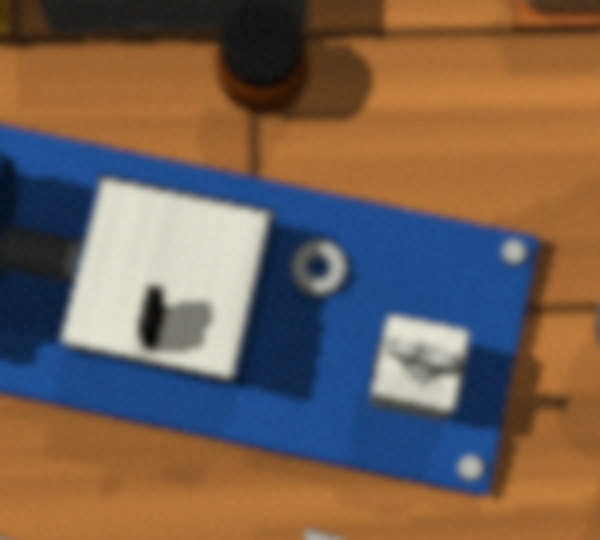

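View pics/b.png

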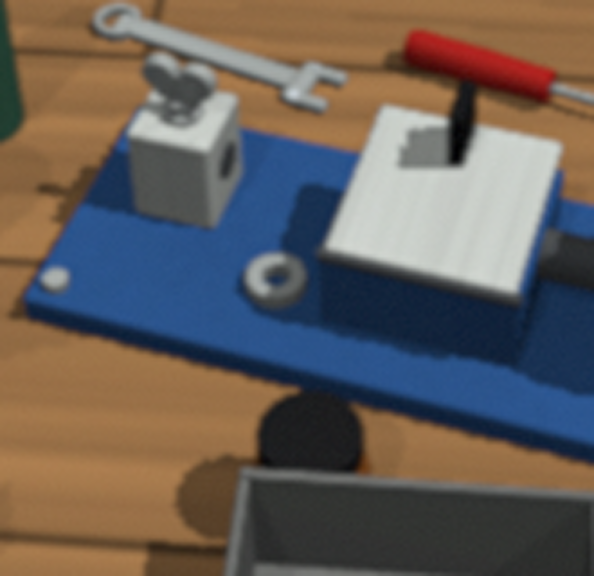

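```bash
cat > h.py <<'E'
import numpy as np
from scipy.spatial.transform import Rotation as R
from scipy.optimize import least_squares
def proj(c,P):
    q=R.from_euler('xyz',c['rotation']).inv().apply(np.atleast_2d(P)-c['eye'])
    f=210/np.tan(np.radians(c['vfov']/2))
    return f*q[:,:2]/q[:,2:]+[c['cx'],c['cy']]
def projw(c,P):
    q=R.from_euler('xyz',c['rotation']).inv().apply(np.atleast_2d(P)-c['eye'])
    f=210/np.tan(np.radians(c['vfov']/2)); r=np.linalg.norm(q[:,:2],axis=1)
    return (f*np.arctan2(r,q[:,2])/r)[:,None]*q[:,:2]+[c['cx'],c['cy']]
def mw(m,P): return R.from_euler('z',m[2]).apply(np.atleast_2d(P))+[m[0],m[1],0]
E
python3 - <<'E'
from h import *
from plant import bot
ct,cs=bot.get_calibration("top"),bot.get_calibration("scene")
G=[(50,82,81),(50,-22,81),(-55,-22,81),(-55,82,81)]
T=np.array(G+[(85,-190,20),(-85,-190,20),(5,-105,85),(5,-155,85)],float)
t=(np.array([(102,177),(271,211),(237,380),(62,343),(540,238),(490,494),(388,315),(469,329)])+.5)/4-.5+[215,120]
S=np.array([G[1],G[0],G[3],G[2],(85,-190,20),(5,-155,85),(5,-105,85),(-45,-105,85)],float)
s=(np.array([(323,252),(520,300),(562,147),(382,106),(28,300),(133,125),(207,138),(240,97)])+.5)/3.6-.5+[190,180]
f=lambda m:np.r_[proj(ct,mw(m,T))-t,proj(cs,mw(m,S))-s].ravel()
r=least_squares(f,[500,50,-.2],x_scale=[100,100,.1],loss='soft_l1');m=r.x;print(m)
print(f(m).reshape(-1,2).round(1).tolist())
np.save('m.npy',m)
h,g=mw(m,[(-35,30,109),(-20,-130,110)]);print(h,g)
o=bot.get_obs();print(o['tool_pos'],o['tcp_rot'])
print(R.from_euler('xyz',o['tcp_rot']).as_matrix().round(3))
print("hinge",mw(m,(50,30,75)), bot.get_calibration("wrist"))
E
```

```text
[ 6.25871074e+02  9.47546148e+01 -2.33854410e-01]
[[0.1, 0.3], [-0.4, 0.6], [-1.3, 0.4], [0.2, 0.5], [0.2, -0.6], [-0.5, 0.7], [0.1, -0.6], [0.3, 0.3], [0.5, -0.9], [-0.8, -1.5], [0.4, 3.2], [0.6, 3.7], [-1.9, -0.2], [-2.1, 2.5], [0.4, 4.2], [0.1, -0.5]]
[598.77562062 132.04853374 109.        ] [576.29073042 -27.07226852 110.        ]
[156.85855527 500.64723673 226.11277365] [-3.14022814e+00 -2.30228872e-04  2.83781850e+00]
[[-0.954  0.299 -0.001]
 [ 0.299  0.954 -0.001]
 [ 0.    -0.001 -1.   ]]
hinge [[681.4619585  112.35159165  75.        ]] {'vfov': 65.70646984690485, 'cx': 282.6210144743857, 'cy': 207.00016779479796, 'eye': array([ 89.5881574 , 522.08422237, 383.12484628]), 'rotation': array([2.87708930e+00, 1.60374699e-03, 1.26694440e+00])}
```

The top view fits to under 1 px, so I'm moving above the handle.

>>> jog_arm([
  {"xyz":[-0.66,-0.27,0],"spin":0},
  {"xyz":[-0.66,-0.27,0],"spin":0},
  {"xyz":[-0.66,-0.27,0],"spin":0},
  {"xyz":[-0.66,-0.27,0],"spin":0},
  {"xyz":[-0.66,-0.27,0],"spin":0},
  {"xyz":[-0.66,-0.27,0],"spin":0},
  {"xyz":[-0.66,-0.27,0],"spin":0},
  {"xyz":[-0.66,-0.27,0],"spin":0},
  {"xyz":[-0.66,-0.27,0],"spin":0},
  {"xyz":[-0.66,-0.27,0],"spin":-0.7},
], gripper=60)

```text
time: 1.35
tool_pos: [597.3, 135.5, 226.3]
tcp_rot: [3.142, -0.001, 2.909]
contact_force: [0.5, 0.2, 0.4]
grip_width: 55.0
finger_force: 0.0
```

```bash
cat > st.py <<'E'
from h import *
from plant import bot
m=np.load('m.npy')
o=bot.get_obs();M=R.from_euler('xyz',o['tcp_rot']).as_matrix()
print(o['time'],o['tool_pos'].round(1),o['tcp_rot'].round(3),'w',o['grip_width'].round(1),'ff',o['finger_force'],'F',o['contact_force'].round(1))
def to(p): print("tool-frame units", (M.T@(np.asarray(p)-o['tool_pos'])/80).round(3))
E
python3 - <<'E'
from st import *
import cv2
c=bot.get_calibration("wrist");p=bot.capture("wrist")
h,g=mw(m,[(-35,30,109),(-20,-130,110)])
G=mw(m,[(50,82,81),(50,-22,81),(-55,-22,81),(-55,82,81),(-20,30,123),(-50,30,123),(-20,-130,123),(5,-105,85),(-45,-105,85)])
for q in projw(c,G): cv2.circle(p,tuple(int(v) for v in q.round()),2,(0,0,255),-1)
cv2.imwrite("pics/w1.png",p); to([h[0],h[1],94]); print(projw(c,G).round(0).tolist())
E
```

```text
Traceback (most recent call last):
  File "st.py", line 5, in <module>
    print(o['time'],o['tool_pos'].round(1),o['tcp_rot'].round(3),'w',o['grip_width'].round(1),'ff',o['finger_force'],'F',o['contact_force'].round(1))
                                                                     ^^^^^^^^^^^^^^^^^^^^^
AttributeError: 'float' object has no attribute 'round'
```

```bash
sed -i "s/o\['grip_width'\].round(1)/round(o['grip_width'],1)/" st.py
python3 - <<'E'
from st import *
import cv2
c=bot.get_calibration("wrist");p=bot.capture("wrist")
h,g=mw(m,[(-35,30,109),(-20,-130,110)])
G=mw(m,[(50,82,81),(50,-22,81),(-55,-22,81),(-55,82,81),(-20,30,123),(-50,30,123),(-20,-130,123),(5,-105,85),(-45,-105,85)])
for q in projw(c,G): cv2.circle(p,tuple(int(v) for v in q.round()),2,(0,0,255),-1)
cv2.imwrite("pics/w1.png",p); to([h[0],h[1],94]); print(projw(c,G).round(0).tolist())
E
```

```text
1.35 [597.3 135.5 226.3] [ 3.142e+00 -1.000e-03  2.909e+00] w 55.0 ff 0.0 F [0.5 0.2 0.4]
tool-frame units [-0.029 -0.038  1.654]
[[329.0, 277.0], [230.0, 277.0], [225.0, 178.0], [334.0, 178.0], [279.0, 227.0], [279.0, 192.0], [108.0, 225.0], [149.0, 237.0], [144.0, 190.0]]
```

View pics/w1.png

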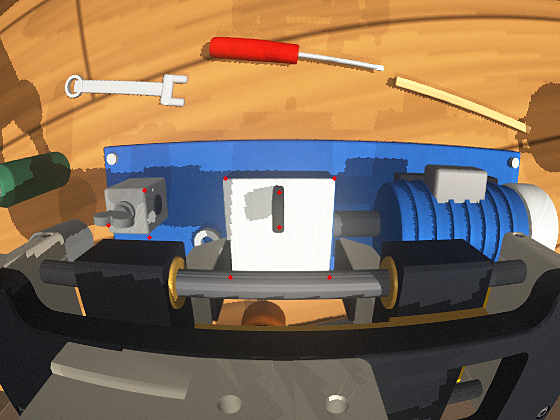

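The overlay matches the guard and the fin (279, 192–227). Descending and closing.

>>> jog_arm([
  {"xyz":[-0.03,-0.04,0.4],"spin":0},
  {"xyz":[0,0,0.4],"spin":0},
  {"xyz":[0,0,0.4],"spin":0},
  {"xyz":[0,0,0.3],"spin":0},
  {"xyz":[0,0,0.15],"spin":0},
  {"xyz":[0,0,0],"spin":0},
  {"xyz":[0,0,0],"spin":0},
  {"xyz":[0,0,0],"spin":0},
  {"xyz":[0,0,0],"spin":0},
  {"xyz":[0,0,0],"spin":0},
])

```text
time: 2.65
tool_pos: [598.0, 133.3, 95.1]
tcp_rot: [3.141, 0.001, 2.908]
contact_force: [-0.5, -1.5, -0.2]
grip_width: 55.3
finger_force: 0.0
```

>>> jog_arm([
  {"xyz":[0,0,0],"spin":0},
  {"xyz":[0,0,0],"spin":0},
  {"xyz":[0,0,0],"spin":0},
  {"xyz":[0,0,0],"spin":0},
  {"xyz":[0,0,0],"spin":0},
  {"xyz":[0,0,0],"spin":0},
  {"xyz":[0,0,0],"spin":0},
  {"xyz":[0,0,0],"spin":0},
  {"xyz":[0,0,0],"spin":0},
  {"xyz":[0,0,0],"spin":0},
], gripper=0)

```text
time: 3.9
tool_pos: [597.3, 131.4, 94.6]
tcp_rot: [-3.139, -0.001, 2.908]
contact_force: [-2.1, -7.8, 1.3]
grip_width: 9.5
finger_force: 30.0
```

>>> jog_arm([
  {"xyz":[-0.046,0,-0.091],"spin":0},
  {"xyz":[-0.054,0,-0.086],"spin":0},
  {"xyz":[-0.061,0,-0.081],"spin":0},
  {"xyz":[-0.069,0,-0.076],"spin":0},
  {"xyz":[-0.074,0,-0.069],"spin":0},
  {"xyz":[-0.08,0,-0.062],"spin":0},
  {"xyz":[-0.086,0,-0.056],"spin":0},
  {"xyz":[-0.089,0,-0.047],"spin":0},
  {"xyz":[-0.094,0,-0.04],"spin":0},
  {"xyz":[0,0,0],"spin":0},
])

```text
time: 5.15
tool_pos: [646.0, 119.9, 141.2]
tcp_rot: [-3.138, -0.008, 2.907]
contact_force: [-5.3, -4.9, -3.4]
grip_width: 9.6
finger_force: 30.0
```

```bash
python3 - <<'E'
from st import *
d=R.from_euler('z',-m[2]).apply(o['tool_pos']+[0,0,19]-mw(m,(50,30,75))[0]);print(d, 155.6-np.degrees(np.arctan2(d[2],d[0])),np.hypot(d[0],d[2]))
import cv2
cs=bot.get_calibration("scene");p=bot.capture("scene")
for a in (.605,.785,.965):
    c,s=np.cos(a),np.sin(a)
    P=mw(m,[(50-105*c,y,75+105*s) for y in(-22,82)])
    q=proj(cs,P);print(a,q.round(0).tolist())
    cv2.line(p,*[tuple(int(v) for v in t) for t in q],(0,0,255),1)
cv2.imwrite("pics/s1.png",cv2.resize(p[150:300,220:420],None,fx=4,fy=4))
E
```

```text
5.15 [646.  119.9 141.2] [-3.138 -0.008  2.907] w 9.6 ff 29.999460875988007 F [-5.3 -4.9 -3.4]
[-36.21059935  -0.85244383  85.18940244] 42.57160083720649 92.5658781321357
0.605 [[294.0, 199.0], [346.0, 210.0]]
0.785 [[292.0, 197.0], [345.0, 208.0]]
0.965 [[289.0, 197.0], [344.0, 208.0]]
```

View pics/s1.png

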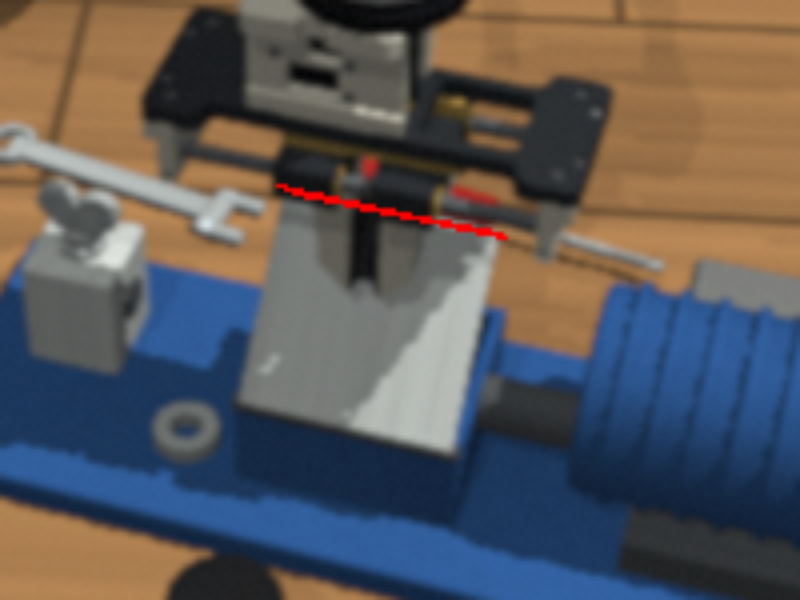

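The guard stands at about 43°, with its free edge on the overlay line. I'll nudge it slightly, then release.

>>> jog_arm([
  {"xyz":[-0.03,0,-0.01],"spin":0},
  {"xyz":[0,0,0],"spin":0},
  {"xyz":[0,0,0],"spin":0},
  {"xyz":[0,0,0],"spin":0},
  {"xyz":[0,0,0],"spin":0},
  {"xyz":[0,0,0],"spin":0},
  {"xyz":[0,0,0],"spin":0},
  {"xyz":[0,0,0],"spin":0},
  {"xyz":[0,0,0],"spin":0},
  {"xyz":[0,0,0],"spin":0},
])

```text
time: 6.45
tool_pos: [647.5, 119.6, 141.8]
tcp_rot: [-3.138, -0.009, 2.908]
contact_force: [-7.7, -4.7, -3.4]
grip_width: 9.8
finger_force: 30.0
```

>>> jog_arm([
  {"xyz":[0,0,0],"spin":0},
  {"xyz":[0,0,0],"spin":0},
  {"xyz":[0,0,0],"spin":0},
  {"xyz":[0,0,0],"spin":0},
  {"xyz":[0,0,0],"spin":0},
  {"xyz":[0,0,0],"spin":0},
  {"xyz":[0,0,-0.2],"spin":0},
  {"xyz":[0,0,-0.4],"spin":0},
  {"xyz":[0,0,-0.4],"spin":0},
  {"xyz":[0,0,-0.2],"spin":0},
], gripper=45)

```text
time: 7.7
tool_pos: [651.7, 120.7, 243.4]
tcp_rot: [3.14, 0.004, 2.908]
contact_force: [0.3, -0.7, 0.6]
grip_width: 41.5
finger_force: 0.0
```

>>> jog_arm([
  {"xyz":[0.06,-0.25,0],"spin":0},
  {"xyz":[0.06,-0.3,0],"spin":0},
  {"xyz":[0.06,-0.3,0],"spin":0},
  {"xyz":[0.06,-0.3,0],"spin":0},
  {"xyz":[0.06,-0.3,0],"spin":0},
  {"xyz":[0.06,-0.3,0],"spin":0},
  {"xyz":[0.06,-0.2,0],"spin":0},
  {"xyz":[0.07,-0.07,0],"spin":0},
  {"xyz":[0,0,0],"spin":0},
  {"xyz":[0,0,0],"spin":0},
])

```text
time: 8.95
tool_pos: [575.7, -26.9, 240.2]
tcp_rot: [3.141, 0.0, 2.908]
contact_force: [-0.2, 0.7, -0.2]
grip_width: 41.4
finger_force: 0.0
```

```bash
python3 - <<'E'
from st import *
import cv2
print(o['joint_positions'].round(2))
c=bot.get_calibration("wrist");p=bot.capture("wrist")
g=mw(m,(-20,-130,110))[0]; to([g[0],g[1],91])
D=[]
for th in (1.1,1.5,1.9):
    D.append([(-20+22*s*np.cos(th),-130-22*s*np.sin(th),123) for s in(-1,1)])
B=mw(m,[(5,-105,85),(5,-155,85),(-45,-155,85),(-45,-105,85)])
q=projw(c,B);print(q.round(0).tolist())
e=[projw(c,mw(m,d)) for d in D];print([x.round(0).tolist() for x in e])
ct=bot.get_calibration("top")
f=210/np.tan(np.radians(ct['vfov']/2))
for px,z in(((388,236),160),((380,194),80)):
    r=R.from_euler('xyz',ct['rotation']).apply([(px[0]-ct['cx'])/f,(px[1]-ct['cy'])/f,1])
    w=ct['eye']+r*(z-ct['eye'][2])/r[2];print('obj',w,w-g)
x,y=q.mean(0).round().astype(int)
for t in q: cv2.circle(p,tuple(int(v) for v in t.round()),1,(0,0,255),-1)
x0,y0=max(x-90,0),max(y-80,0)
print(x0,y0);cv2.imwrite("pics/w2.png",cv2.resize(p[y0:y0+140,x0:x0+190],None,fx=4,fy=4,interpolation=cv2.INTER_CUBIC))
E
```

```text
8.95 [575.7 -26.9 240.2] [3.141 0.    2.908] w 41.4 ff 0.0 F [-0.2  0.7 -0.2]
[-0.18  0.43  1.36  0.    1.36 -1.52]
tool-frame units [-8.000e-03 -1.000e-03  1.865e+00]
[[307.0, 218.0], [258.0, 218.0], [257.0, 169.0], [308.0, 169.0]]
[[[305.0, 192.0], [260.0, 215.0]], [[308.0, 202.0], [257.0, 205.0]], [[306.0, 211.0], [258.0, 196.0]]]
obj [ 505.53224869 -170.88691253  160.        ] [ -70.75848173 -143.81464402   50.        ]
obj [ 613.03024578 -173.08620765   80.        ] [  36.73951536 -146.01393913  -30.        ]
192 114
```

View pics/w2.png

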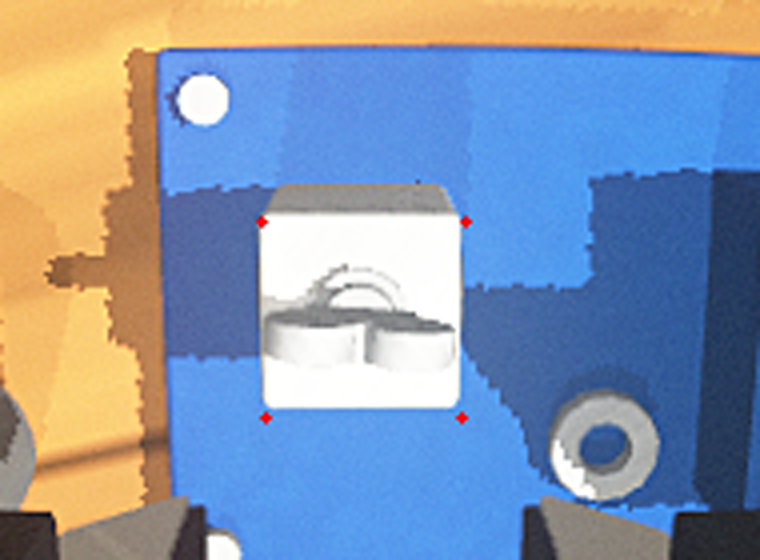

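The overlay is about 2 px off the block. The wings lie nearly along the machine's y, with the angle about 1.63. I'll spin the tool by 1.63 to pinch across them.

>>> jog_arm([
  {"xyz":[0.015,0,0],"spin":1},
  {"xyz":[0,0,0],"spin":1},
  {"xyz":[0,0,0],"spin":1},
  {"xyz":[0,0,0],"spin":1},
  {"xyz":[0,0,0],"spin":1},
  {"xyz":[0,0,0],"spin":1},
  {"xyz":[0,0,0],"spin":1},
  {"xyz":[0,0,0],"spin":1},
  {"xyz":[0,0,0],"spin":1},
  {"xyz":[0,0,0],"spin":1},
])

```text
time: 10.25
tool_pos: [574.5, -26.7, 240.0]
tcp_rot: [-3.142, -0.0, 1.905]
contact_force: [-0.2, -0.0, -0.8]
grip_width: 41.6
finger_force: 0.0
```

>>> jog_arm([
  {"xyz":[0,0,0.13],"spin":1},
  {"xyz":[0,0,0.13],"spin":1},
  {"xyz":[0,0,0.13],"spin":1},
  {"xyz":[0,0,0.13],"spin":1},
  {"xyz":[0,0,0.13],"spin":1},
  {"xyz":[0,0,0.13],"spin":1},
  {"xyz":[0,0,0.1],"spin":0.3},
  {"xyz":[0,0,0],"spin":0},
  {"xyz":[0,0,0],"spin":0},
  {"xyz":[0,0,0],"spin":0},
])

```text
time: 11.5
tool_pos: [574.5, -27.3, 170.2]
tcp_rot: [3.141, -0.0, 1.278]
contact_force: [0.1, 0.4, 0.2]
grip_width: 41.4
finger_force: 0.0
```

```bash
python3 - <<'E'
from st import *
import cv2
print(o['joint_positions'].round(2))
c=bot.get_calibration("wrist");p=bot.capture("wrist")
g=mw(m,(-20,-130,110))[0]; to([g[0],g[1],92])
B=mw(m,[(5,-105,85),(5,-155,85),(-45,-155,85),(-45,-105,85)]+[(-20+22*s*np.cos(1.63),-130-22*s*np.sin(1.63),123) for s in(-1,1)])
q=projw(c,B)
for t in q: cv2.circle(p,tuple(int(v) for v in t.round()),1,(0,0,255),-1)
x,y=q.mean(0).round().astype(int)
x0,y0=max(x-95,0),max(y-70,0)
print(x0,y0,q.round(0).tolist());cv2.imwrite("pics/w3.png",cv2.resize(p[y0:y0+140,x0:x0+190],None,fx=4,fy=4,interpolation=cv2.INTER_CUBIC))
E
```

```text
11.5 [574.5 -27.3 170.2] [ 3.141 -0.     1.278] w 41.4 ff 0.0 F [0.1 0.4 0.2]
[-0.18  0.48  1.47  0.    1.19  0.11]
tool-frame units [0.008 0.02  0.978]
190 146 [[316.0, 178.0], [318.0, 240.0], [256.0, 244.0], [250.0, 182.0], [286.0, 195.0], [285.0, 258.0]]
```

View pics/w3.png

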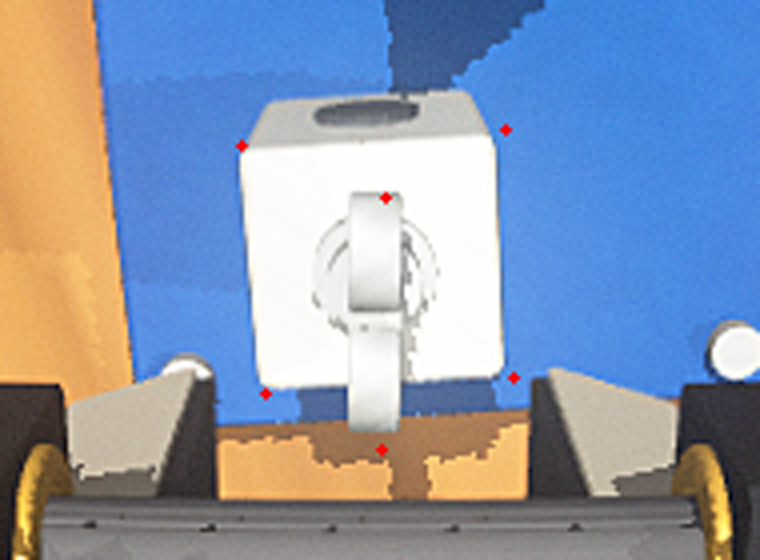

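The wings are vertical in the picture (u≈375), midway between the fingers (215 and 530). Descending and gripping.

>>> jog_arm([
  {"xyz":[0,0,0.3],"spin":0},
  {"xyz":[0,0,0.3],"spin":0},
  {"xyz":[0,0,0.25],"spin":0},
  {"xyz":[0,0,0.11],"spin":0},
  {"xyz":[0,0,0],"spin":0},
  {"xyz":[0,0,0],"spin":0},
  {"xyz":[0,0,0],"spin":0},
  {"xyz":[0,0,0],"spin":0},
  {"xyz":[0,0,0],"spin":0},
  {"xyz":[0,0,0],"spin":0},
])

```text
time: 12.8
tool_pos: [574.3, -27.3, 93.0]
tcp_rot: [3.142, -0.0, 1.278]
contact_force: [-0.7, 0.8, 0.4]
grip_width: 41.3
finger_force: 0.0
```

>>> jog_arm([
  {"xyz":[0,0,0],"spin":0},
  {"xyz":[0,0,0],"spin":0},
  {"xyz":[0,0,0],"spin":0},
  {"xyz":[0,0,0],"spin":0},
  {"xyz":[0,0,0],"spin":0},
  {"xyz":[0,0,0],"spin":0},
  {"xyz":[0,0,0],"spin":0},
  {"xyz":[0,0,0],"spin":0},
  {"xyz":[0,0,0],"spin":0},
  {"xyz":[0,0,0],"spin":0},
], gripper=0)

```text
time: 14.05
tool_pos: [574.9, -27.4, 93.0]
tcp_rot: [3.14, -0.0, 1.278]
contact_force: [4.6, -1.6, -4.0]
grip_width: 15.6
finger_force: 30.0
```

```bash
python3 - <<'E'
from st import *
print(o['moment'].round(3), o['joint_positions'].round(3))
E
```

```text
14.05 [574.9 -27.4  93. ] [ 3.14  -0.     1.278] w 15.6 ff 29.999409914016724 F [ 4.6 -1.6 -4. ]
[-0.364 -0.729  0.029] [-0.181  0.566  1.558  0.     1.016  0.112]
```

The width of 15.6 mm means the tips hold the hub below the wings. I'll open, raise 8 mm and regrip.

>>> jog_arm([
  {"xyz":[0,0,0],"spin":0},
  {"xyz":[0,0,0],"spin":0},
  {"xyz":[0,0,0],"spin":0},
  {"xyz":[0,0,-0.05],"spin":0},
  {"xyz":[0,0,-0.05],"spin":0},
  {"xyz":[0,0,0],"spin":0},
  {"xyz":[0,0,0],"spin":0},
  {"xyz":[0,0,0],"spin":0},
  {"xyz":[0,0,0],"spin":0},
  {"xyz":[0,0,0],"spin":0},
], gripper=30)

```text
time: 15.3
tool_pos: [574.2, -27.2, 100.9]
tcp_rot: [-3.142, -0.0, 1.278]
contact_force: [0.3, -0.5, -0.1]
grip_width: 27.8
finger_force: 0.0
```

>>> jog_arm([
  {"xyz":[0,0,0],"spin":0},
  {"xyz":[0,0,0],"spin":0},
  {"xyz":[0,0,0],"spin":0},
  {"xyz":[0,0,0],"spin":0},
  {"xyz":[0,0,0],"spin":0},
  {"xyz":[0,0,0],"spin":0},
  {"xyz":[0,0,0],"spin":0},
  {"xyz":[0,0,0],"spin":0},
  {"xyz":[0,0,0],"spin":0},
  {"xyz":[0,0,0],"spin":0},
], gripper=0)

```text
time: 16.55
tool_pos: [574.9, -27.4, 101.0]
tcp_rot: [3.14, -0.0, 1.278]
contact_force: [5.5, -0.4, -4.5]
grip_width: 9.0
finger_force: 30.0
```

>>> jog_arm([
  {"xyz":[0,0,0],"spin":0.8},
  {"xyz":[0,0,0],"spin":0.8},
  {"xyz":[0,0,0],"spin":0.8},
  {"xyz":[0,0,0],"spin":0.8},
  {"xyz":[0,0,0],"spin":0.8},
  {"xyz":[0,0,0],"spin":0.8},
  {"xyz":[0,0,0],"spin":0.8},
  {"xyz":[0,0,0],"spin":0.8},
  {"xyz":[0,0,0],"spin":0.8},
  {"xyz":[0,0,0],"spin":0},
])

```text
time: 17.8
tool_pos: [575.1, -27.5, 101.0]
tcp_rot: [3.14, -0.001, 0.557]
contact_force: [5.3, -1.2, -4.6]
grip_width: 9.0
finger_force: 30.0
```

```bash
python3 - <<'E'
from st import *
print(o['moment'].round(3), o['joint_positions'].round(3))
E
```

```text
17.8 [575.1 -27.5 101. ] [ 3.14e+00 -1.00e-03  5.57e-01] w 9.0 ff 29.992087483406067 F [ 5.3 -1.2 -4.6]
[-0.385 -0.843 -0.111] [-0.181  0.556  1.55  -0.     1.033  0.833]
```

>>> jog_arm([
  {"xyz":[0,0,0],"spin":0.4},
  {"xyz":[0,0,0],"spin":0.4},
  {"xyz":[0,0,0],"spin":0.4},
  {"xyz":[0,0,0],"spin":0},
  {"xyz":[0,0,0],"spin":0},
  {"xyz":[0,0,0],"spin":0},
  {"xyz":[0,0,0],"spin":0},
  {"xyz":[0,0,0],"spin":0},
  {"xyz":[0,0,0],"spin":0},
  {"xyz":[0,0,0],"spin":0},
])

```text
time: 19.05
tool_pos: [575.1, -27.6, 101.0]
tcp_rot: [3.14, -0.002, 0.438]
contact_force: [5.5, -2.8, -4.4]
grip_width: 8.8
finger_force: 30.0
```

```bash
python3 - <<'E'
from st import *
print(o['moment'].round(3), o['joint_positions'].round(3))
E
```

```text
19.05 [575.1 -27.6 101. ] [ 3.14e+00 -2.00e-03  4.38e-01] w 8.8 ff 29.991757571697235 F [ 5.5 -2.8 -4.4]
[-0.405 -0.778 -0.039] [-0.181  0.556  1.55  -0.     1.033  0.952]
```

>>> jog_arm([
  {"xyz":[0,0,0],"spin":0.3},
  {"xyz":[0,0,0],"spin":0.3},
  {"xyz":[0,0,0],"spin":0.2},
  {"xyz":[0,0,0],"spin":0},
  {"xyz":[0,0,0],"spin":0},
  {"xyz":[0,0,0],"spin":0},
  {"xyz":[0,0,0],"spin":0},
  {"xyz":[0,0,0],"spin":0},
  {"xyz":[0,0,0],"spin":0},
  {"xyz":[0,0,0],"spin":0},
])

```text
time: 20.3
tool_pos: [575.1, -27.6, 101.0]
tcp_rot: [3.14, -0.001, 0.359]
contact_force: [5.1, -1.6, -4.5]
grip_width: 8.7
finger_force: 30.7
```

```bash
python3 - <<'E'
from st import *
print(o['moment'].round(3), o['joint_positions'].round(3))
E
```

```text
20.3 [575.1 -27.6 101. ] [ 3.14e+00 -1.00e-03  3.59e-01] w 8.7 ff 30.74358344078064 F [ 5.1 -1.6 -4.5]
[-0.372 -0.804  0.596] [-1.810e-01  5.560e-01  1.550e+00 -1.000e-03  1.033e+00  1.031e+00]
```

Seated: the moment jumped to 0.6 N m. Backing off 1.62 rad, which includes the wind-up.

>>> jog_arm([
  {"xyz":[0,0,0],"spin":-0.8},
  {"xyz":[0,0,0],"spin":-0.8},
  {"xyz":[0,0,0],"spin":-0.8},
  {"xyz":[0,0,0],"spin":-0.8},
  {"xyz":[0,0,0],"spin":-0.8},
  {"xyz":[0,0,0],"spin":-0.8},
  {"xyz":[0,0,0],"spin":-0.8},
  {"xyz":[0,0,0],"spin":-0.8},
  {"xyz":[0,0,0],"spin":-0.8},
  {"xyz":[0,0,0],"spin":-0.8},
])

```text
time: 21.55
tool_pos: [574.9, -27.4, 101.0]
tcp_rot: [3.14, -0.0, 1.16]
contact_force: [5.0, -1.2, -2.8]
grip_width: 9.1
finger_force: 30.0
```

>>> jog_arm([
  {"xyz":[0,0,0],"spin":-0.9},
  {"xyz":[0,0,0],"spin":-0.9},
  {"xyz":[0,0,0],"spin":-0.9},
  {"xyz":[0,0,0],"spin":-0.9},
  {"xyz":[0,0,0],"spin":-0.9},
  {"xyz":[0,0,0],"spin":-0.9},
  {"xyz":[0,0,0],"spin":-0.9},
  {"xyz":[0,0,0],"spin":-0.9},
  {"xyz":[0,0,0],"spin":-0.9},
  {"xyz":[0,0,0],"spin":0},
])

```text
time: 22.8
tool_pos: [574.7, -27.4, 101.0]
tcp_rot: [3.141, 0.001, 1.967]
contact_force: [5.7, -1.9, -3.4]
grip_width: 8.8
finger_force: 30.0
```

```bash
python3 - <<'E'
from st import *
import cv2
print(o['moment'].round(3), 'theta',2.908-o['tcp_rot'][2])
cs=bot.get_calibration("scene");p=bot.capture("scene")
cv2.imwrite("pics/s2.png",cv2.resize(p[140:310,160:420],None,fx=3,fy=3))
E
```

```text
22.8 [574.7 -27.4 101. ] [3.141e+00 1.000e-03 1.967e+00] w 8.8 ff 29.99728113412857 F [ 5.7 -1.9 -3.4]
[-0.354 -0.746  0.055] theta 0.9408588737479078
```

View pics/s2.png

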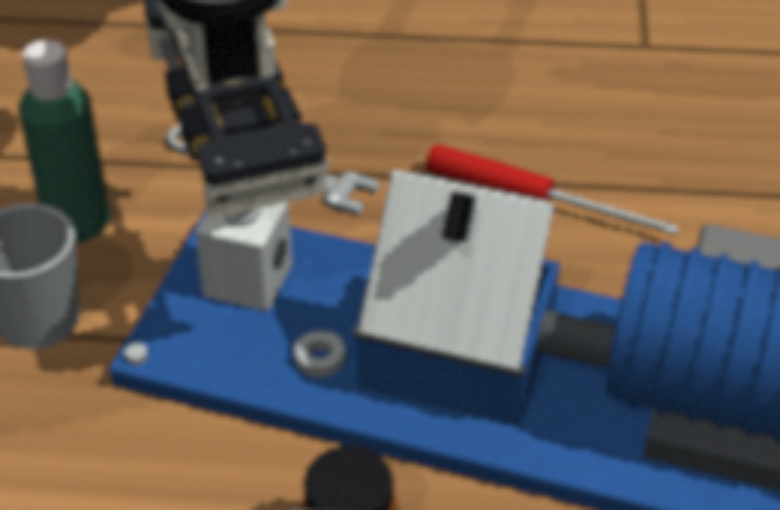

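The guard's free edge is at full-image (292,197) to (344,209), which matches the 45° prediction. The screw is held at about 0.94, so I'm handing in.

```bash
python3 -c "
from plant import bot
print(bot.close_job())"
```

```text
the job is handed in; nothing more can be done
None
```

The job is handed in, with no verdict shown: the guard was left at about 45°, and the thumbscrew was seated (moment rose to 0.6 N m), backed off a quarter turn to about 0.94 rad and is still gripped at 30 N, with nothing seen to be disturbed.

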